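# Dock the specimen carrier and lock it with the pull-and-turn keeper

### The arm

A 6-joint arm with a two-finger parallel gripper is mounted at the origin on a cart in front of the work surface, level with it; the furniture and walls round the work are solid. World frame = base frame: x ahead of the robot, y to its left, z up, the work surface at z = 0. Lengths are in m, angles in degrees, forces in N, time in s.
With the tool pointing down it reaches from about 0.4 to 0.825 m from the base axis. Payload 7 kg.
Tool frame: the origin (TCP) lies midway between the tips of the shut fingers; the grasp point (between the pads) lies 19 mm behind it; z points along the fingers, y is the line along which they close (so a half turn about z gives the same grasp; the last joint's range is limited). The gripper opens to 88 mm and grips with 3 to 60 N. Pads are 19 mm wide; open, the fingers measure 130 mm over their backs; the gripper's body (78 mm by 193 mm) begins 47 mm behind the grasp point.
Start: joints at [81.652, 20.546, 0.682, 0, -70.136, -16.507], TCP at [0.284, 0.612, 0.227] pointing down, gripper open.
Joint ranges: [-176.03, 176.03], [-82.01, 121.73], [-58.28, 71.71], [-173.87, 95.51], [-174.79, -0.11], [-173.66, 173.66]. Speed limits (degrees/s): [136.94, 136.94, 172.46, 180, 180, 180].

### API

Orientations are given as a 3x3 rotation matrix whose columns are the frame's x, y, z axes.
In Python, from rig import robot gives the robot as it stands. Calls block until the motion is done:
- robot.goto(position, orientation): joint-space move of the TCP to a pose.
- robot.servo_line(position, ori=None, speed=0.15): straight line of the TCP; ori=None keeps the orientation; speed is the mean speed in m/s.
- robot.movej(angles): joint-space move.
- robot.move_gripper(opening): opening from 0.0 (shut) to 1.0 (fully open); the grip force is fixed at half the most; returns when the fingers have stopped.
- robot.dwell(seconds).
- robot.ik(position, orientation): joint angles nearest the present ones, or None.
- robot.grab_frame(name): name is "scene" or "top" or "wrist"; returns (picture, depth): 400x640x3 uint8, red, green, blue; 400x640 float32, m along the optical axis (not along the pixel's ray), 0 where there is no reading.
- robot.camera_info(name): a dict with "vfov" (degrees; the focal length in pixels is half the picture's height over the tangent of half this angle, whatever the lens; pixels are square), "cx", "cy" (the principal point, pixels), "view" (4x4, takes a point from world to camera coordinates); the wrist camera has in their place "T_tool_cam" (4x4, takes a point from camera to tool coordinates, whose origin is the TCP and whose axes are the flange's). Camera axes: x right, y down, z forward; pixel columns grow to the right and rows downward; lengths in m; the calibration is good to about 2 mm. A picture is of the moment at which its call begins: read the wrist's pose just before it. camera_info takes no time and is no camera call.
A pose or a line that the arm cannot do raises robot.Unreachable and nothing moves.
- robot.job_done(): hands the job in; it is judged then, once.
Readings, each from a call of its own:
- robot.read_t(): time.
- robot.read_qpos(): joint angles.
- robot.read_qvel(): joint speeds.
- robot.read_effort(): joint torques, N m.
- robot.read_position(): TCP position.
- robot.read_tcp_rot(): TCP orientation.
- robot.read_force(): force on the tool from outside, world axes, zero at the start.
- robot.read_ft_torque(): the same for the moment, N m.
- robot.read_grip_width(): opening from 0.0 (shut) to 1.0 (fully open).
- robot.read_finger_force(): force on a finger pad.
Only numpy, scipy, OpenCV 4.12 (cv2) and the standard library are available. Lean on these libraries where they do the work, as an engineer would, in place of code of your own. Each camera call takes 0.05 s, during which the arm holds its last target. There are 200 camera calls.

### The job

Set the aluminium specimen carrier down fully home on the two dowels of the grey dock, then lock it there with the dock's red keeper knob: pull the knob up, turn it clockwise to swing the steel keeper arm over the carrier's edge, and press it back in all the way in its locking notch. The notch is hidden inside and its angle differs from dock to dock, so feel for it. Leave the carrier docked and the loose test block and grease tin where they stand.

Things in the scene. Friction and masses are not known exactly. Their poses are not given: they have to be found in the camera images.
- carrier: Loose aluminium plate, 104 (x) x 84 (y) x 14 mm, 0.28 to 0.46 kg, with an upright blue grip bar mid-top: 46 mm long (x), 16 mm wide (y), top 51 mm above the plate's underside. Two 15 mm through holes at x = -36 and +36 mm, y = 0, fit the dock's dowels, either way round. Origin: centre of the underside, z up. It starts flat on the bench behind the dock.
- dock_base: Fixed grey dock on the bench, 124 (x) x 212 (y, -116 to +96 mm) x 22 mm. Two 12 mm tapered steel dowels stand 13 mm above its top at x = -36 and +36, y = +37 mm. At x = 0, y = -75 mm a dark drum, 68 mm across, top 36 mm above the bench, carries the red keeper knob. Origin: on the bench under the dock, z up.
- seat (a point): Point on the dock's top face midway between the dowels (22 mm above the bench), axes as the dock's. The carrier is home when its origin lies here and its x axis runs along the dock's x, either way round.
- knob_grip (a point): Point on the knob's vertical axis in its red grip bar, 72 mm above the bench when the knob is in; moves and turns with it. x points along the keeper arm, z up. The bar is 62 mm long (x), 15 mm wide, 50 to 89 mm above the bench when in; below it a black round skirt, 72 mm across, 38 to 50 mm above the bench.
- keeper_tip (a point): Underside of the tip of the steel keeper arm (20 mm wide, 10 mm thick), 95 mm from the knob's axis, 39 mm above the bench when the knob is in, which is 3 mm above the top of a docked carrier's plate.
- knob_lift (a joint): How far the knob is pulled up, m: 0 fully in, stop at 0.016. Friction holds it wherever it is left: pulling takes about 8 N, pushing about 3 N. Where there is no notch, a hidden key rests on a step and the knob stops at 0.008.
- knob_turn (a joint): Clockwise turn seen from above, rad; stops 0 and 1.6. Starts parked, pushed in, at 0 to 0.12; turns freely (0.04 N m) once lifted over 9 mm. The only other notch, for locking, is centred between 0.80 and 1.34, hidden and different each time, and takes the knob within 0.08 either side. Find it by pressing with 6 to 10 N at one angle after another.
- block: Loose round steel test block, 65 mm across, 15 mm high, on the bench; bystander. Origin: centre of the underside.
- tin: Loose round grease tin, 64 mm across, 31 mm high; bystander. Origin: centre of the underside.

How it is judged (in metres and radians):
On the way, in this order (a step that is already met when the one before it is completed fails the run):
1. the carrier is fully home on the dowels while the knob is still parked and in (z of carrier in the frame of seat between -0.003 and 0.003 m and horizontal distance between carrier and seat below 0.004 m and angle between the x axis of carrier and the x axis of dock_base, either way round below 0.08 rad and angle between carrier's own z axis and vertical below 0.05 rad and value of joint knob_turn below 0.3 rad and value of joint knob_lift below 0.003 m), for 0.2 s.
2. the knob is pulled up out of its parking notch (value of joint knob_lift above 0.0075 m and value of joint knob_turn below 0.5 rad), for 0.05 s.
3. the knob is turned clockwise, still out, with the keeper over the carrier (value of joint knob_turn above 0.65 rad and value of joint knob_lift above 0.005 m), for 0.02 s.
At the end, for the whole second after the job is handed in: The carrier lies at rest on the dock's top, within 3 mm in height and 4 mm sideways of its seat and square to it within 0.08 rad; the knob is in to within 2 mm in the locking notch (turned more than 0.65 rad), its keeper arm over the carrier's edge (z of carrier in the frame of seat between -0.003 and 0.003 m and horizontal distance between carrier and seat below 0.004 m and angle between the x axis of carrier and the x axis of dock_base, either way round below 0.08 rad and angle between carrier's own z axis and vertical below 0.05 rad and value of joint knob_lift below 0.002 m and value of joint knob_turn above 0.65 rad and linear speed of carrier below 0.02 m/s and velocity of joint knob_lift below 0.01 m/s); the robot touches nothing.
It fails at once if the block is moved more than 20 mm (distance of block from where it was at the start of the episode above 0.02 m).
It fails at once if the tin is moved more than 20 mm (distance of tin from where it was at the start of the episode above 0.02 m).
It also fails if it takes over 61 s, if anything falls off the work surface, if the arm or the gripper's body presses on something with over 40 N, if the wrist force passes 120 N, or if a joint passes its speed limit or range.

## Working session

There is one attempt and no reset: what is moved stays moved. The work goes in short steps, each a Python script; the robot and the scene stay as the last script left them, time stands still between calls to the robot, and variables do not carry over. Pictures are saved under pics/ and viewed, at most 10 in all, crops included, and the job is handed in when it is done.

```bash
ls; mkdir -p pics
python3 - <<'E'
from rig import robot
import cv2,numpy as np
for n in("scene","top"):
    p,d=robot.grab_frame(n); cv2.imwrite(f"pics/{n}0.png",p[:,:,::-1]); np.save(f"pics/{n}0.npy",d)
    print(n,robot.camera_info(n))
print(robot.camera_info("wrist"),robot.read_tcp_rot(),robot.read_t())
E
```

```text
pics
scene {'vfov': 49.63537645077517, 'cx': 313.7787451949264, 'cy': 195.62644125605698, 'view': array([[ 0.58162446, -0.81345146,  0.00311547, -0.06994441],
       [-0.56820606, -0.40900672, -0.71404158,  0.45387466],
       [ 0.58211241,  0.41353382, -0.70009637,  0.49783343],
       [ 0.        ,  0.        ,  0.        ,  1.        ]])}
top {'vfov': 43.49052302265216, 'cx': 324.919225830561, 'cy': 207.37714321384374, 'view': array([[ 0.01205575, -0.99992212,  0.00322694,  0.25318512],
       [-0.98842011, -0.01240513, -0.15123428,  0.52497299],
       [ 0.15126253, -0.00136633, -0.98849268,  0.9823359 ],
       [ 0.        ,  0.        ,  0.        ,  1.        ]])}
{'vfov': 62.20008911629335, 'cx': 325.8648133102348, 'cy': 202.46677616165783, 'T_tool_cam': array([[-1.68686200e-03, -9.58661468e-01, -2.84544098e-01,
         7.65404221e-02],
       [ 9.99998517e-01, -1.51846110e-03, -8.12420118e-04,
         1.11839940e-03],
       [ 3.46766718e-04, -2.84545047e-01,  9.58662608e-01,
        -1.58180953e-01],
       [ 0.00000000e+00,  0.00000000e+00,  0.00000000e+00,
         1.00000000e+00]])} [[ 9.07314281e-01 -4.20452815e-01 -4.74830215e-04]
 [-4.20453052e-01 -9.07313205e-01 -1.40693085e-03]
 [ 1.60728314e-04  1.47617227e-03 -9.99998898e-01]] 0.1
```

View pics/top0.png

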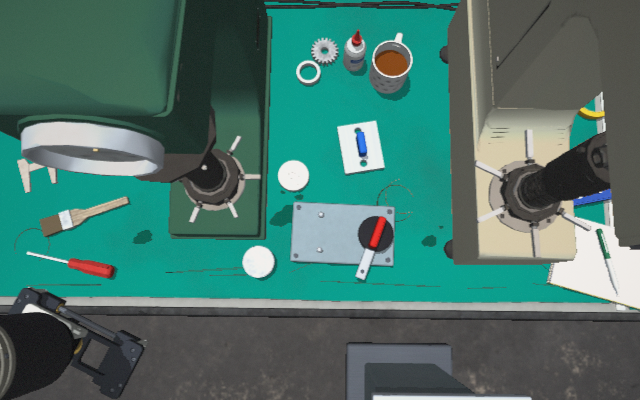

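View pics/scene0.png

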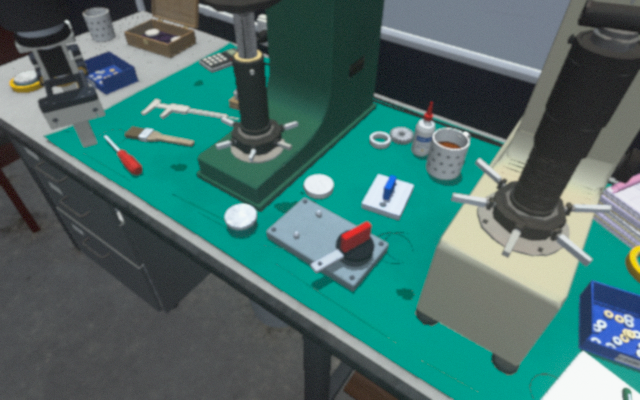

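The top view shows the dock with its dowels near (321,215) and (320,250) and the knob near (376,235). The carrier is at about (361,147), the tin and block at (258,262) and (293,176), with presses on both sides. Next I'll enlarge the crop to read exact pixels and get the press clearances from depth.

```bash
cat > h.py <<'E'
from rig import robot
import cv2,numpy as np
def cam(n,tcp=None,R=None):
    c=robot.camera_info(n); f=200/np.tan(np.radians(c['vfov']/2))
    if n=="wrist":
        T=np.eye(4);T[:3,:3]=R;T[:3,3]=tcp; M=T@c['T_tool_cam']
    else: M=np.linalg.inv(c['view'])
    return c,f,M
def atz(n,u,v,z,**k):
    c,f,M=cam(n,**k); r=M[:3,:3]@np.array([(u-c['cx'])/f,(v-c['cy'])/f,1]); o=M[:3,3]
    return o+r*(z-o[2])/r[2]
def cloud(n,d,**k):
    c,f,M=cam(n,**k); v,u=np.mgrid[:400,:640]
    P=np.stack([(u-c['cx'])/f*d,(v-c['cy'])/f*d,d],-1)
    return P@M[:3,:3].T+M[:3,3]
def tool(yaw):  # tool down, tool y axis (closing) at angle yaw from world x
    a=np.radians(yaw); y=np.array([np.cos(a),np.sin(a),0]); z=np.array([0,0,-1.])
    return np.stack([np.cross(y,z),y,z],1)
E
python3 - <<'E'
from h import *
p=cv2.imread("pics/top0.png"); d=np.load("pics/top0.npy"); P=cloud("top",d)
cv2.imwrite("pics/topcrop.png",cv2.resize(p[110:290,230:430],None,fx=4,fy=4,interpolation=cv2.INTER_CUBIC)[:600*2][:720]) if 0 else cv2.imwrite("pics/topcrop.png",cv2.resize(p[115:285,225:425],(800,680)[0:2])[:0+680] if 0 else cv2.resize(p[115:285,235:425],None,fx=3.5,fy=3.5,interpolation=cv2.INTER_CUBIC))
for n in("top","scene"):
    Q=cloud(n,np.load(f"pics/{n}0.npy")); ok=np.load(f"pics/{n}0.npy")>0
    for nm,s in(("left",(Q[...,1]>.2)),("right",(Q[...,1]<.1))):
        for lo,hi in((.02,.06),(.06,.15),(.15,.3),(.3,.5),(.5,.8)):
            m=ok&s&(Q[...,2]>lo)&(Q[...,2]<hi)&(Q[...,0]>.3)&(Q[...,0]<.9)&(abs(Q[...,1])<.7)
            if m.sum()>20: print(n,nm,lo,m.sum(),Q[m].min(0).round(3),Q[m].max(0).round(3))
for nm,u,v,z in(("dowA",321,215,.035),("dowB",320,250,.035),("knob",378,232,.089),("grip",361,145,.051),("tin",258,262,.03),("blk",293,176,.015)):
    print(nm,atz("top",u,v,z).round(4),P[v,u].round(4))
E
```

```text
top left 0.02 5449 [0.378 0.2   0.02 ] [0.9  0.7  0.06]
top left 0.06 9523 [0.461 0.2   0.06 ] [0.899 0.571 0.15 ]
top left 0.15 3220 [0.303 0.39  0.15 ] [0.899 0.675 0.3  ]
top left 0.3 5955 [0.3  0.39 0.3 ] [0.818 0.7   0.5  ]
top left 0.5 35365 [0.3   0.388 0.5  ] [0.697 0.603 0.679]
top right 0.02 1267 [ 0.333 -0.386  0.02 ] [0.9  0.1  0.06]
top right 0.06 3408 [ 0.409 -0.156  0.06 ] [0.9   0.099 0.15 ]
top right 0.15 19545 [ 0.411 -0.163  0.15 ] [0.9   0.018 0.3  ]
top right 0.3 12467 [ 0.485 -0.155  0.3  ] [ 0.82  -0.005  0.5  ]
top right 0.5 10139 [ 0.402 -0.053  0.5  ] [ 0.702 -0.008  0.647]
scene left 0.02 5434 [0.379 0.2   0.02 ] [0.899 0.7   0.06 ]
scene left 0.06 8719 [0.461 0.2   0.06 ] [0.9   0.576 0.15 ]
scene left 0.15 8775 [0.3   0.387 0.15 ] [0.9   0.659 0.3  ]
scene left 0.3 4422 [0.3   0.388 0.3  ] [0.899 0.689 0.447]
scene right 0.02 2942 [ 0.407 -0.315  0.02 ] [0.874 0.1   0.06 ]
scene right 0.06 5575 [ 0.407 -0.259  0.06 ] [0.9  0.1  0.15]
scene right 0.15 21278 [ 0.409 -0.208  0.15 ] [0.876 0.016 0.3  ]
scene right 0.3 14499 [ 0.483 -0.157  0.3  ] [ 0.716 -0.006  0.5  ]
scene right 0.5 1378 [ 0.498 -0.094  0.5  ] [ 0.523 -0.04   0.523]
dowA [0.5067 0.2674 0.035 ] [0.5066 0.2674 0.0351]
dowB [0.4353 0.2685 0.035 ] [0.4352 0.2685 0.0359]
knob [0.4676 0.157  0.089 ] [0.4671 0.1575 0.0943]
grip [0.6506 0.1871 0.051 ] [0.6498 0.1873 0.0538]
tin [0.4098 0.3936 0.03  ] [0.4096 0.393  0.0343]
blk [0.5916 0.3276 0.015 ] [0.5912 0.3275 0.017 ]
```

View pics/topcrop.png

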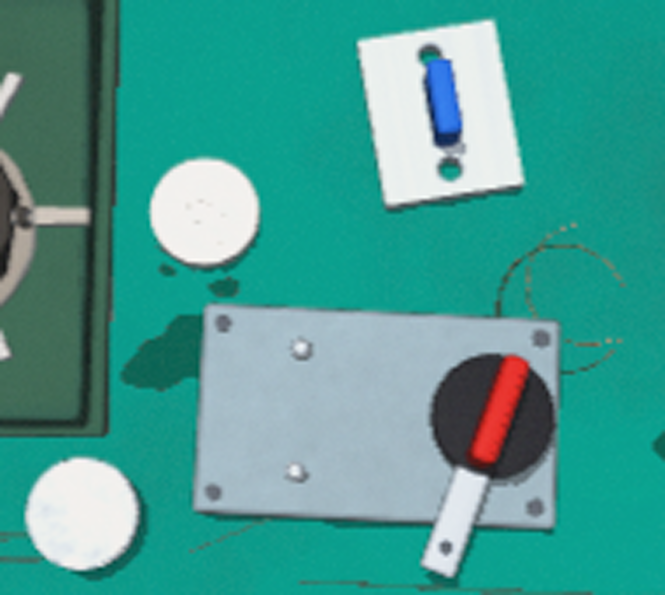

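The crop gives these pixels (crop coordinates):
- Dowels: (302,348) and (297,472).
- Carrier corners: (357,42), (495,20), (523,185) and (387,208).
- Knob bar: (515,360) to (482,460), with the keeper pointing towards the robot.

Now I'll compute poses and clearances.

Run:
```python
from h import *
F=lambda c,z:atz("top",(c[0]+.5)/3.5-.5+235,(c[1]+.5)/3.5-.5+115,z)[:2]
an=lambda v:np.degrees(np.arctan2(v[1],v[0])).round(1)
A,B=F((302,348),.035),F((297,472),.035);print("dow",A,B,(A+B)/2,an(A-B),np.linalg.norm(A-B))
c=[F(x,.014) for x in((357,42),(495,20),(523,185),(387,208))]
print("car",np.mean(c,0),an(c[0]-c[3]),an(c[1]-c[2]),an(c[0]-c[1])-90,an(c[3]-c[2])-90)
h1,h2=F((430,52),.014),F((450,168),.014);print("holes",(h1+h2)/2,an(h1-h2))
d=[F(x,.022) for x in((205,305),(558,322),(554,528),(194,512))];print("dock",d,an(d[0]-d[3]),an(d[0]-d[1])-90)
k1,k2=F((515,362),.089),F((482,460),.089);print("knob",(k1+k2)/2,an(k2-k1))
for n in("top","scene"):
    D=np.load(f"pics/{n}0.npy");Q=cloud(n,D);X,Y,Z=Q[...,0],Q[...,1],Q[...,2]
    for lo,hi in((.06,.15),(.15,.3),(.3,.5),(.5,.8)):
        o=(D>0)&(Z>lo)&(Z<hi)
        m=o&(Y>.3)&(Y<.48)&(X>.1);print(n,lo,"left min x",X[m].min() if m.any() else 0)
        m=o&(Y>.22)&(X>.35)&(X<.72);print("   left min y",Y[m].min() if m.any() else 0)
        m=o&(Y<.12)&(X>.55)&(X<.75);print("   right max y",Y[m].max() if m.any() else 0)
        m=o&(Y<.12)&(X>.35)&(X<.55);print("   right max y near",Y[m].max() if m.any() else 0)
print(robot.read_qpos())
s=np.array(robot.read_qpos())
for nm,p,y in(("via",[.36,.24,.3],100),("car",[.65,.187,.1],99.8),("seat",[.471,.268,.1],87.3),("kn",[.467,.157,.09],71.7),("kn2",[.467,.157,.09],-10)):
    for yy in(y,y+180): print(nm,yy,robot.ik(p,tool(yy)))
```

```text
dow [0.50857442 0.26760219] [0.43625934 0.26953054] [0.47241688 0.26856636] -1.5 0.07234077834673877
car [0.65678306 0.18542474] 10.4 9.1 10.099999999999994 10.5
holes [0.65892964 0.18574558] 9.6
dock [array([0.53541697, 0.32556688]), array([0.52784053, 0.11616307]), array([0.40641474, 0.11956228]), array([0.41312896, 0.32933267])] -1.8 -2.0999999999999943
knob [0.46755539 0.1587287 ] 161.3
top 0.06 left min x 0.46109323437625005
   left min y 0.3859288619894483
   right max y 0.007404560232804447
   right max y near 0.007677629288277699
top 0.15 left min x 0.539150331903272
   left min y 0.3970817733092302
   right max y 0.01758412150842864
   right max y near 0.01765935366199614
top 0.3 left min x 0.4966230333521048
   left min y 0.39070644538305965
   right max y -0.004913555090991006
   right max y near -0.03689755111670462
top 0.5 left min x 0.47811172552510206
   left min y 0.3878426902765981
   right max y -0.008449617071783933
   right max y near -0.009066950853468037
scene 0.06 left min x 0.4605875605176786
   left min y 0.38384436554393275
   right max y 0
   right max y ne
[... 740 characters left out ...]
89177   -8.05798485    0.          -55.77912338
 -112.72380155]
car 279.8 [ 32.52380155  26.16289177  -8.05798485   0.         -55.77912338
  67.27619845]
seat 87.3 [  50.36810514   14.94110428  -25.71113312    0.          -49.3477626
 -143.06810514]
seat 267.3 [ 50.36810514  14.94110428 -25.71113312   0.         -49.3477626
  36.93189486]
kn 71.7 [  41.49273846   11.39415013  -32.34162097    0.          -46.2642289
 -149.79273846]
kn 251.7 [ 41.49273846  11.39415013 -32.34162097   0.         -46.2642289
  30.20726154]
kn2 -10 [ 41.49273846  11.39415013 -32.34162097   0.         -46.2642289
 128.50726154]
kn2 170 [ 41.49273846  11.39415013 -32.34162097   0.         -46.2642289
 -51.49273846]
```

Run:
```python
from h import *
D=np.load("pics/top0.npy");Q=cloud("top",D)
for u,v in((5,340),(30,350),(60,350),(90,340),(120,350),(400,355),(400,380),(460,398)): print(u,v,Q[v,u].round(3))
# gently retract along current plane, high, then turn j1
robot.goto([.30,.42,.30],robot.read_tcp_rot()); print(robot.read_qpos(),robot.read_position(),robot.read_t())
p,d=robot.grab_frame("scene");q,d2=robot.grab_frame("top"); np.save("pics/top1.npy",d2)
cv2.imwrite("pics/v1.png",cv2.resize(np.vstack([p,q])[:,:,::-1],(480,600)))
```

```text
5 340 [0.309 0.573 0.542]
30 350 [0.295 0.568 0.505]
60 350 [0.287 0.568 0.445]
90 340 [0.286 0.586 0.327]
120 350 [0.274 0.54  0.336]
400 355 [ 0.133 -0.002 -0.703]
400 380 [ 0.108  0.046 -0.389]
460 398 [ 0.146 -0.015  0.003]
[ 7.62625974e+01  3.04954352e+00 -1.21058272e+01 -1.36832258e-02
 -7.48783843e+01 -1.11384032e+01] [0.30003649 0.42001062 0.30026055] 0.9417
```

View pics/v1.png

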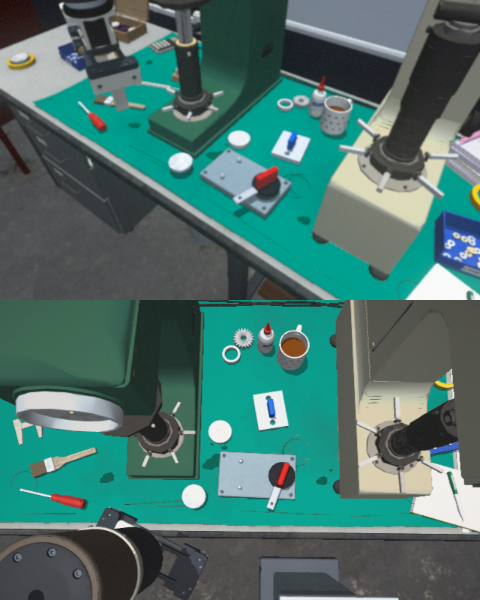

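Run:
```python
from h import *
q=np.radians(robot.read_qpos()[0])
D=np.load("pics/top1.npy");Q=cloud("top",D);m=(D>0)&(Q[...,2]>.15)&(Q[...,0]<.45)&(Q[...,1]>.15)&(Q[...,1]<.75)
v=np.mgrid[:400,:640][0]; m&=(v>270)
P=Q[m]; s=P[:,0]*np.sin(q)-P[:,1]*np.cos(q); r=P[:,0]*np.cos(q)+P[:,1]*np.sin(q)
for lo in np.arange(.15,1,.05):
    k=(P[:,2]>=lo)&(P[:,2]<lo+.05)
    if k.sum()>5: print(round(lo,2),k.sum(),"s",s[k].min().round(3),s[k].max().round(3),"r",r[k].min().round(3),r[k].max().round(3))
# press points in the (s,r,z) frame of the target poses
for nm,p,y in(("car",[.657,.187,.06],99.8),("seat",[.472,.268,.06],87.3),("kn",[.467,.157,.08],71.7)):
    j=np.radians(robot.ik(p,tool(y)));el=(.6*np.sin(j[1]));print(nm,np.degrees(j).round(1),"elbow r",el.round(3),"dz elbow-wrist",(-.463*np.sin(j[2]-j[1])).round(3))
    for n in("top0","scene0"):
        D=np.load(f"pics/{n}.npy");Q=cloud(n[:-1],D)[D>0];Q=Q[(Q[:,2]>.2)&(Q[:,1]>.36)&(Q[:,0]>.4)]
        s=Q[:,0]*np.sin(j[0])-Q[:,1]*np.cos(j[0]); r=Q[:,0]*np.cos(j[0])+Q[:,1]*np.sin(j[0])
        for lo in np.arange(.2,.8,.1):
            k=(Q[:,2]>=lo)&(Q[:,2]<lo+.1)&(s>-.12)
            if k.sum(): print(n,lo.round(1),"press points s>-.12: r min",r[k].min().round(3),"s max for r<.7",s[k&(r<.7)].max().round(3) if (k&(r<.7)).any() else None)
```

```text
0.35 1341 s 0.141 0.248 r 0.381 0.566
0.4 2689 s 0.137 0.247 r 0.379 0.574
0.45 295 s 0.172 0.238 r 0.434 0.524
0.5 924 s 0.163 0.238 r 0.434 0.495
0.55 1204 s 0.165 0.238 r 0.434 0.492
0.6 1572 s 0.177 0.243 r 0.429 0.511
0.65 2344 s 0.183 0.24 r 0.431 0.495
0.7 12375 s 0.184 0.241 r 0.432 0.521
car [  32.2   29.    -9.3    0.   -51.8 -112.4] elbow r 0.291 dz elbow-wrist 0.287
top0 0.2 press points s>-.12: r min 0.703 s max for r<.7 None
top0 0.3 press points s>-.12: r min 0.665 s max for r<.7 -0.049
top0 0.4 press points s>-.12: r min 0.665 s max for r<.7 -0.042
top0 0.5 press points s>-.12: r min 0.629 s max for r<.7 -0.021
top0 0.6 press points s>-.12: r min 0.63 s max for r<.7 -0.021
scene0 0.2 press points s>-.12: r min 0.702 s max for r<.7 None
scene0 0.3 press points s>-.12: r min 0.663 s max for r<.7 -0.042
scene0 0.4 press points s>-.12: r min 0.664 s max for r<.7 -0.04
seat [  50.3   17.9  -28.    -0.   -44.1 -143. ] elbow r 0.185 dz elbow-wrist 0.333
top0 0.2 press points s>-.12: r min 0.697 s max for r<.7 0.135
top0 0.3 press points s>-.12: r min 0.659 s max for r<.7 0.1
[... 274 characters left out ...]
oints s>-.12: r min 0.656 s max for r<.7 0.196
scene0 0.4 press points s>-.12: r min 0.658 s max for r<.7 0.183
kn [  41.5   12.2  -33.     0.   -44.8 -149.8] elbow r 0.127 dz elbow-wrist 0.328
top0 0.2 press points s>-.12: r min 0.709 s max for r<.7 None
top0 0.3 press points s>-.12: r min 0.671 s max for r<.7 0.063
top0 0.4 press points s>-.12: r min 0.67 s max for r<.7 0.074
top0 0.5 press points s>-.12: r min 0.637 s max for r<.7 0.098
top0 0.6 press points s>-.12: r min 0.638 s max for r<.7 0.098
scene0 0.2 press points s>-.12: r min 0.708 s max for r<.7 None
scene0 0.3 press points s>-.12: r min 0.667 s max for r<.7 0.073
scene0 0.4 press points s>-.12: r min 0.669 s max for r<.7 0.075
```

Run:
```python
from h import *
robot.movej(robot.ik([.42,.19,.22],tool(279.8))); 
qq=robot.read_qpos(); print(np.round(qq,1),robot.read_position(),robot.read_t())
q,D=robot.grab_frame("top"); np.save("pics/top2.npy",D)
cv2.imwrite("pics/v2.png",q[:,:,::-1])
j=np.radians(qq[0]);Q=cloud("top",D);Q0=cloud("top",np.load("pics/top0.npy"))
m=(D>0)&(Q[...,2]-Q0[...,2]>.05);P=Q[m]; s=P[:,0]*np.sin(j)-P[:,1]*np.cos(j); r=P[:,0]*np.cos(j)+P[:,1]*np.sin(j)
for lo in np.arange(.2,1,.05):
    k=(P[:,2]>=lo)&(P[:,2]<lo+.05)
    if k.sum()>5: print(round(lo,2),k.sum(),"s",s[k].min().round(3),s[k].max().round(3),"r",r[k].min().round(3),r[k].max().round(3))
```

```text
[ 49.    0.3 -25.6   0.  -64.1  50.8] [0.42031523 0.19080767 0.2199999 ] 2.1
0.3 365 s 0.12 0.172 r 0.483 0.508
0.55 23 s 0.054 0.187 r 0.372 0.473
0.6 20557 s -0.051 0.174 r 0.362 0.472
0.65 12011 s 0.021 0.24 r 0.372 0.468
```

View pics/v2.png

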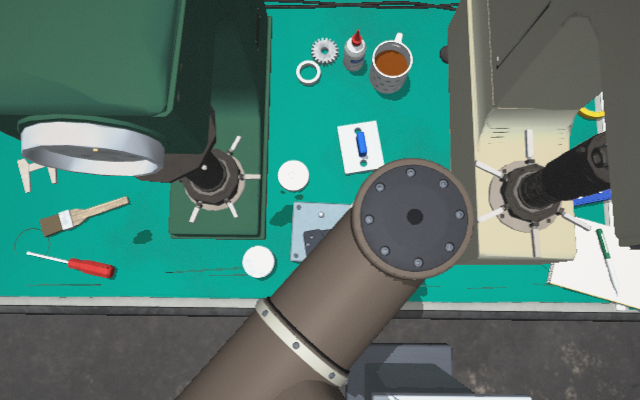

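The arm's wrist link extends about 0.25 m to the left of the tool, so it comes near the green press at the carrier pose. I'll check that clearance with a capsule model, including tilting the tool back about its closing axis.

```bash
cat >> h.py <<'E'
def tilt(R,deg): # lean the tool's body back towards the robot, about its closing axis
    yv=R[:,1]*np.sign(R[1,1]); return cv2.Rodrigues(yv*np.radians(-deg))[0]@R
_S=None
def clear(q,R,p):
    global _S
    if _S is None:
        L=[]
        for n in("top","scene"):
            D=np.load(f"pics/{n}0.npy");Q=cloud(n,D)[D>0]
            L.append(Q[(Q[:,2]>.12)&(Q[:,0]>.38)&(Q[:,0]<.95)&(Q[:,2]<.8)][::5])
        _S=np.vstack(L)
    q=np.radians(q); u=np.array([np.cos(q[0]),np.sin(q[0]),0]);k=np.array([0,0,1.])
    el=u*.6*np.sin(q[1])+k*(.193+.6*np.cos(q[1])); E=el+.463*(u*np.cos(q[2]-q[1])+k*np.sin(q[2]-q[1]))
    W=np.array(p)-.37*R[:,2]; a=(W-E)/np.linalg.norm(W-E)
    def seg(A,B):
        t=np.clip((_S-A)@(B-A)/((B-A)@(B-A)),0,1); return np.linalg.norm(_S-A-t[:,None]*(B-A),axis=1).min()
    return np.round([seg(el,E),seg(E-.0*a,W),seg(W,np.array(p)-.12*R[:,2]),np.linalg.norm(W-E)],3)
E
python3 - <<'E'
from h import *
R0=robot.read_tcp_rot();print(clear(robot.read_qpos(),R0,robot.read_position()))
for nm,p,y in(("car",[.657,.187,.02],279.8),("up",[.657,.187,.14],279.8),("mid",[.56,.22,.14],273),("seatup",[.472,.268,.13],268),("seat",[.472,.268,.04],268),("kn",[.468,.158,.065],251)):
    for t in(0,8,14,20):
        R=tilt(tool(y),t);q=robot.ik(p,R); print(nm,t,R[:,2].round(2),None if q is None else (np.round(q),clear(q,R,p)))
E
```

```text
[0.229 0.201 0.2   0.192]
car 0 [ 0.  0. -1.] (array([ 32.,  31., -11.,   0., -47.,  68.]), array([0.059, 0.059, 0.18 , 0.192]))
car 8 [ 0.14  0.02 -0.99] (array([ 34.,  28., -21.,   6., -34.,  61.]), array([0.105, 0.105, 0.174, 0.192]))
car 14 [ 0.24  0.04 -0.97] (array([ 35.,  26., -30.,  16., -22.,  51.]), array([0.166, 0.166, 0.163, 0.193]))
car 20 [ 0.34  0.06 -0.94] None
up 0 [ 0.  0. -1.] (array([ 32.,  25.,  -5.,   0., -61.,  68.]), array([0.043, 0.043, 0.187, 0.192]))
up 8 [ 0.14  0.02 -0.99] (array([ 34.,  20., -14.,   4., -49.,  63.]), array([0.069, 0.069, 0.183, 0.192]))
up 14 [ 0.24  0.04 -0.97] (array([ 35.,  17., -21.,  10., -39.,  58.]), array([0.115, 0.115, 0.175, 0.193]))
up 20 [ 0.34  0.06 -0.94] (array([ 36.,  15., -30.,  19., -28.,  48.]), array([0.181, 0.176, 0.168, 0.194]))
mid 0 [ 0.  0. -1.] (array([ 40.,  18., -16.,   0., -57.,  53.]), array([0.077, 0.073, 0.171, 0.192]))
mid 8 [ 0.14  0.01 -0.99] (array([ 43.,  13., -25.,   7., -46.,  45.]), array([0.153, 0.134, 0.174, 0.193]))
mid 14 [ 0.24  0.01 -0.97] (array([ 46.,  11., -33.,  16., -37.,  35.]), array([
[... 591 characters left out ...]
[ 0.  0. -1.] (array([ 50.,  20., -29.,   0., -41.,  38.]), array([0.188, 0.151, 0.161, 0.192]))
seat 8 [ 0.14 -0.   -0.99] (array([ 55.,  16., -40.,  14., -30.,  22.]), array([0.278, 0.184, 0.183, 0.193]))
seat 14 [ 0.24 -0.01 -0.97] (array([ 55.,  14., -51.,  36., -20.,  -0.]), array([0.338, 0.206, 0.203, 0.194]))
seat 20 [ 0.34 -0.01 -0.94] None
kn 0 [ 0.  0. -1.] (array([ 42.,  14., -34.,   0., -43.,  29.]), array([0.209, 0.205, 0.142, 0.192]))
kn 8 [ 0.13 -0.05 -0.99] (array([ 47.,  10., -44.,  14., -33.,  13.]), array([0.3  , 0.236, 0.153, 0.193]))
kn 14 [ 0.23 -0.08 -0.97] (array([ 49.,   8., -54.,  31., -26.,  -5.]), array([0.319, 0.253, 0.162, 0.194]))
kn 20 [ 0.32 -0.11 -0.94] None
```

```bash
cat >> h.py <<'E'
TL=12
def pose(xy,z0,yaw,back=0,gz=.039):
    """tool pose gripping the carrier's bar: carrier origin xy, underside z0, carrier yaw"""
    R=tilt(tool(yaw+270),TL); G=np.array([xy[0],xy[1],z0+gz]); return G+(.019-back)*R[:,2],R
E
python3 - <<'E'
from h import *
def shot(n):
    p,R=np.array(robot.read_position()),np.array(robot.read_tcp_rot())
    im,d=robot.grab_frame("wrist");cv2.imwrite(f"pics/{n}.png",im[:,:,::-1]);np.savez(f"pics/{n}.npz",p=p,R=R,d=d)
robot.move_gripper(.6)
p,R=pose((.4724,.2686),.022,-1.9,.12);robot.goto(p,R);robot.dwell(.2);shot("wA")
p,R=pose((.56,.22),.022,4,.12);q=robot.ik(p,R);print(clear(q,R,p));robot.movej(q)
p,R=pose((.6575,.1856),.0,9.9,.12);q=robot.ik(p,R);print(clear(q,R,p),np.round(q));robot.movej(q);robot.dwell(.2);shot("wB")
print(robot.read_t(),robot.read_force())
a,b=cv2.imread("pics/wA.png"),cv2.imread("pics/wB.png");cv2.imwrite("pics/wAB.png",cv2.resize(np.vstack([a,b]),(480,600)))
E
```

```text
[0.213 0.173 0.185 0.193]
[0.117 0.117 0.166 0.193] [ 36.  17. -22.   8. -41.  59.]
5.05 [-0.59408645  0.53230574 -0.30848332]
```

View pics/wAB.png

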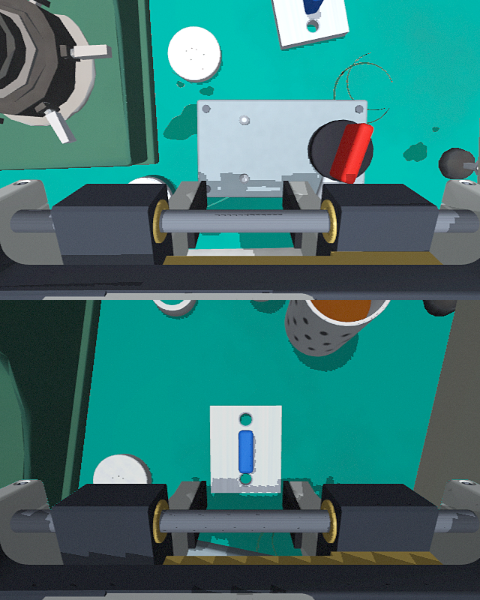

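In the wrist views the far and near dowels are near (325,160) and (325,238). The carrier's holes are near (326,160) and (326,240), almost the same pixels. One enlarged crop of both will give the residual.

Run:
```python
import cv2,numpy as np
a,b=cv2.imread("pics/wA.png"),cv2.imread("pics/wB.png")
c=[cv2.resize(x[140:260,290:365],None,fx=5,fy=5,interpolation=cv2.INTER_CUBIC) for x in(a,b)]
cv2.imwrite("pics/cAB.png",np.hstack(c))
```

```text
(no output)
```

View pics/cAB.png

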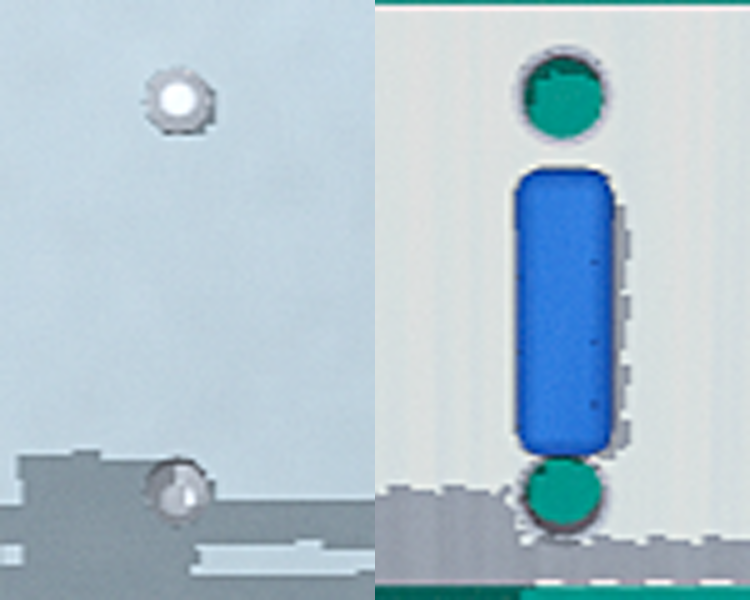

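Run:
```python
from h import *
def w(n,pts,z):
    f=np.load(f"pics/{n}.npz"); P=[atz("wrist",290+(u+.5)/5-.5,140+(v+.5)/5-.5,z,tcp=f['p'],R=f['R'])[:2] for u,v in pts]
    v=P[0]-P[1]; print(n,np.mean(P,0).round(4),np.degrees(np.arctan2(v[1],v[0])).round(2),np.linalg.norm(v).round(4),f['p'].round(4))
w("wA",[(177,98),(178,490)],.035); w("wB",[(188,95),(188,493)],.014); w("wB",[(189,170),(189,455)],.051)
print(pose((.4724,.2686),.022,-1.9,.12)[0],pose((.6575,.1856),.0,9.9,.12)[0])
```

```text
wA [0.4733 0.2687] -1.91 0.0704 [0.452  0.2692 0.1607]
wB [0.6574 0.1849] 9.9 0.0712 [0.636  0.1829 0.1385]
wB [0.6572 0.1849] 9.9 0.0447 [0.636  0.1829 0.1385]
[0.45141246 0.26929623 0.15979291] [0.63681361 0.18198965 0.13779291]
```

Run:
```python
from h import *
p,R=pose((.6574,.1849),0,9.9);robot.servo_line(p,R,speed=.1);robot.dwell(.2)
print("at",robot.read_position()-p,robot.read_force())
robot.move_gripper(.0);robot.dwell(.2)
g=np.array(robot.read_position());Rg=np.array(robot.read_tcp_rot());np.savez("grasp.npz",g=g,R=Rg)
print(g-p,robot.read_grip_width(),robot.read_finger_force(),robot.read_force())
robot.servo_line(g+[0,0,.07],R,speed=.1);robot.dwell(.2)
print(robot.read_grip_width(),robot.read_force(),robot.read_ft_torque(),robot.read_t())
print((Rg.T@R).round(4))
```

```text
at [0.00023654 0.0002286  0.00069913] [ 0.05025941  0.68817344 -0.71891832]
[ 1.81627739e-05  7.66838147e-05 -1.30207039e-05] 0.17546477714779898 29.999810457229614 [ 0.72608044  0.51960989 -0.10146938]
0.18365865997265293 [-0.07585695  0.17561578 -2.42399736] [-0.26525767  0.95559682  0.04633865] 8.5333
[[ 1.e+00 -1.e-04 -1.e-04]
 [ 1.e-04  1.e+00  1.e-04]
 [ 1.e-04 -1.e-04  1.e+00]]
```

```bash
cat >> h.py <<'E'
def held(xy,z0,yaw,C=((.6574,.1849),9.9)):
    f=np.load("grasp.npz");a=np.radians(yaw-C[1]);Z=cv2.Rodrigues(np.array([0,0,a]))[0]
    o=np.array([*C[0],0]); g=f['g'].copy()
    return Z@(g-o)+[xy[0],xy[1],z0], Z@f['R']
E
python3 - <<'E'
from h import *
D=((.4733,.2687),-1.9)
p,R=held((.56,.225),.075,4);robot.servo_line(p,R,speed=.15)
p,R=held(D[0],.062,D[1]);robot.servo_line(p,R,speed=.15);robot.dwell(.3)
e=p-robot.read_position();print("err",e,robot.read_force(),robot.read_grip_width())
p2,_=held(D[0],.040,D[1]);robot.servo_line(p2+e*[1,1,0],R,speed=.06);robot.dwell(.2)
print(p2-robot.read_position(),robot.read_force())
for z in(.034,.030,.027,.024,.0225):
    p2,_=held(D[0],z,D[1]);robot.servo_line(p2+e*[1,1,0],R,speed=.03);robot.dwell(.1)
    F=robot.read_force();print(z,(robot.read_position()-p2).round(4),F.round(1),robot.read_ft_torque().round(2))
    if F[2]>12: break
im,_=robot.grab_frame("scene");im2,_=robot.grab_frame("top")
cv2.imwrite("pics/s3.png",np.hstack([cv2.resize(im[190:300,250:410],None,fx=4,fy=4)[:,:,::-1][:, :400],cv2.resize(im2[180:290,270:410],None,fx=4,fy=4)[:,:,::-1][:,:400]]))
print(robot.read_t())
E
```

```text
err [-3.95872549e-04  3.13826313e-04  2.79831917e-05] [ 0.64321349 -0.83763174 -3.10791394] 0.1832140001186634
[ 0.00019617 -0.00061263 -0.00038998] [ 0.92687321 -0.688596   -4.15422415]
0.034 [-0.0004  0.0003 -0.    ] [ 0.1 -0.4 -3. ] [-0.03  0.88 -0.  ]
0.03 [-0.0004  0.0002 -0.0001] [-0.4 -0.7 -3.6] [0.   0.96 0.02]
0.027 [-0.0004  0.0002 -0.    ] [ 0.5 -0.4 -3.6] [0.   0.92 0.03]
0.024 [-0.0004  0.0003 -0.    ] [ 0.1  0.2 -2.9] [0.01 0.96 0.  ]
0.0225 [-0.0004  0.0003 -0.    ] [-0.   0.6 -4. ] [-0.03  0.97  0.02]
13.1833
```

Run:
```python
from h import *
D=((.4733,.2687),-1.9)
for z in(.0215,.0207,.020,.0193,.0186):
    p2,R=held(D[0],z,D[1]);robot.servo_line(p2,R,speed=.03);robot.dwell(.1)
    F=robot.read_force();print(z,(robot.read_position()-p2).round(4),F.round(1))
    if F[2]>3: break
robot.move_gripper(.45);robot.dwell(.2);print(robot.read_grip_width(),robot.read_force())
p=np.array(robot.read_position());R=np.array(robot.read_tcp_rot())
robot.servo_line(p-.12*R[:,2],speed=.15);robot.dwell(.2)
pp,RR=np.array(robot.read_position()),np.array(robot.read_tcp_rot())
im,d=robot.grab_frame("wrist");cv2.imwrite("pics/w4.png",im[:,:,::-1][110:310,190:450].repeat(2,0).repeat(2,1))
P=cloud("wrist",d,tcp=pp,R=RR)
m=(d>0)&(abs(P[...,0]-.4733)<.05)&(abs(P[...,1]-.2687)<.035)&(abs(P[...,1]-.2687)>.014)&(P[...,2]<.06);A=P[m];c=np.linalg.lstsq(np.c_[A[:,:2]-[.4733,.2687],np.ones(len(A))],A[:,2],rcond=None)[0];print("plate plane",c,np.median(A[:,2]))
print(robot.read_t())
```

```text
0.0215 [0.0002 0.0003 0.0005] [-3.4  0.1  4.3]
0.4493893182077254 [ 0.0565498   1.0170815  -1.10751286]
plate plane [ 2.74140581e-04 -1.66431914e-05  3.60469332e-02] 0.03604252191654858
15.5833
```

View pics/w4.png

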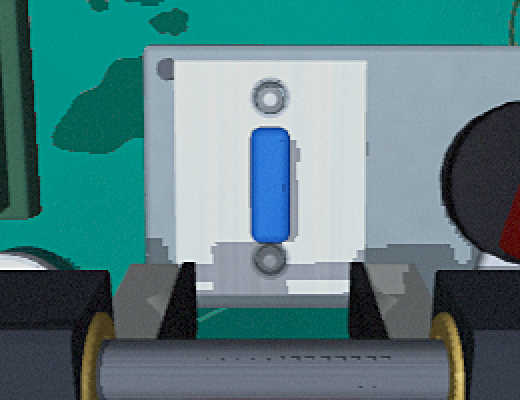

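Docked: the plate top lies flat at 36.0 mm, and both dowels are concentric in the holes at (270,97) and (270,260). Now the knob; I'll refine its bar pose from wrist depth on the way in.

Run:
```python
from h import *
c=np.array([.469,.157]);R=tool(251.3)
robot.goto([c[0]-.03,c[1],.19],R);robot.dwell(.2)
pp,RR=np.array(robot.read_position()),np.array(robot.read_tcp_rot())
im,d=robot.grab_frame("wrist");P=cloud("wrist",d,tcp=pp,R=RR);i=im.astype(int)
m=(d>0)&(i[...,0]>120)&(i[...,1]<70)&(i[...,2]<70)&(P[...,2]>.08)&(P[...,2]<.1)&(np.linalg.norm(P[...,:2]-c,axis=-1)<.05)
A=P[m][:,:2];r=cv2.minAreaRect(A.astype(np.float32)*1000);print(m.sum(),A.mean(0),np.median(P[m][:,2]),r)
V=np.linalg.svd(A-A.mean(0),full_matrices=False)[2][0];print(np.degrees(np.arctan2(V[1],V[0]))%180)
m=(d>0)&(i.max(-1)<60)&(abs(P[...,2]-.05)<.004)&(np.linalg.norm(P[...,:2]-c,axis=-1)<.05);print("skirt",m.sum(),cv2.minEnclosingCircle(P[m][:,:2].astype(np.float32)*1000))
print(pp,robot.read_t())
```

```text
1317 [0.47010694 0.15608857] 0.08865326816642022 ((468.8789367675781, 156.47531127929688), (13.89502239227295, 60.84772872924805), 69.83195495605469)
160.2342799500692
skirt 2809 ((468.7744140625, 156.2237548828125), 35.37997055053711)
[0.43858928 0.1573636  0.18941132] 16.375
```

Run:
```python
from h import *
c=np.array([.4689,.1564]);yaw=160.1+90;R=tool(yaw)
robot.servo_line([*c,.15],R,speed=.15);robot.servo_line([*c,.058],R,speed=.08);robot.dwell(.2)
print(robot.read_position(),robot.read_force())
robot.move_gripper(0);robot.dwell(.2)
print(robot.read_position(),robot.read_force(),robot.read_ft_torque(),robot.read_grip_width())
z0=robot.read_position()[2]
for dz in(.003,.006,.009,.0115):
    robot.servo_line([*c,.058+dz],R,speed=.03);robot.dwell(.1);print(dz,robot.read_position()[2]-z0,robot.read_force().round(1),robot.read_grip_width())
print(robot.read_t())
```

```text
[0.46911613 0.15654709 0.05837915] [ 0.06874649  0.15972425 -0.98489449]
[0.46927023 0.15703895 0.05809214] [ 0.71121046  6.08997494 -2.23426626] [ 2.06015771 -0.00235047  0.01183734] 0.16804785087406277
0.003 0.003008139936645532 [ 0.5  5.2 -2.3] 0.17089715397508487
0.006 0.005998572056303664 [ 0.5  6.2 -0.9] 0.17152497733747696
0.009 0.009007486948913124 [ 0.5  5.7 -2.7] 0.16635852469360454
0.0115 0.011438993281389129 [ 0.7  5.6 -3.1] 0.1722675788574512
20.4917
```

Run:
```python
from h import *
robot.servo_line([.469,.1571,.0695],tool(250.1),speed=.03)
for n in("top","scene"):
    im,d=robot.grab_frame(n)
    for lab,D in(("before",np.load(f"pics/{n}0.npy")),("now",d)):
        P=cloud(n,D);a=np.radians(160.2)
        v=P[...,:2]-[.4689,.1566];l=v@[np.cos(a),np.sin(a)];s=v@[-np.sin(a),np.cos(a)]
        m=(D>0)&(l>.05)&(l<.09)&(abs(s)<.008)&(P[...,2]>.03)&(P[...,2]<.08);print(n,lab,m.sum(),np.median(P[m][:,2]) if m.any() else 0)
cv2.imwrite("pics/s5.png",cv2.resize(im[150:330,220:440],None,fx=3,fy=3)[:,:,::-1]);print(robot.read_force(),robot.read_t())
```

```text
top before 162 0.0497317717995831
top now 0 0
scene before 167 0.04845924116152045
scene now 172 0.05977532791530665
[ 2.21084436  3.20006191 -1.92045761] 20.8417
```

The knob came up 11.4 mm with the gripper. Next I'll turn it and feel for the notch.

```bash
cat > feel.py <<'E'
from h import *
import sys
c=[.469,.1571]; yaw0=250.1; zin=.0581
def turn(a0,a1):
    for a in np.linspace(a0,a1,max(2,int(abs(a1-a0)/.2)+2))[1:]: robot.goto([*c,zin+.0112],tool(yaw0-np.degrees(a)))
def press(a):
    R=tool(yaw0-np.degrees(a)); dz=.0085
    while 1:
        robot.servo_line([*c,zin+dz],R,speed=.03);robot.dwell(.06)
        z=robot.read_position()[2]-zin;F=robot.read_force()
        if F[2]>6 or dz<-.0025: break
        dz-=.0007 if F[2]<2.5 else .0003
    print(f"a {a:.2f} lift {z:.4f} cmd {dz:.4f}",F.round(1),robot.read_ft_torque().round(2),round(robot.read_grip_width(),3),robot.read_t()); return z
a=0
for n in(.74,.87,1.0,1.13,1.26,1.37):
    turn(a,n);a=n
    if press(a)<.004: print("in");break
    robot.servo_line([*c,zin+.0112],tool(yaw0-np.degrees(a)),speed=.05)
    if robot.read_t()>46: break
E
python3 feel.py
```

```text
a 0.74 lift 0.0076 cmd 0.0071 [1.4 4.3 6.9] [ 1.31 -0.37  0.07] 0.165 22.9667
a 0.87 lift 0.0078 cmd 0.0075 [2.1 4.3 6.6] [ 1.56 -0.71  0.13] 0.168 24.3917
a 1.00 lift 0.0078 cmd 0.0075 [1.1 4.2 7.8] [ 1.65 -0.78 -0.04] 0.171 25.8167
a 1.13 lift 0.0077 cmd 0.0075 [2.6 4.2 6.8] [ 1.66 -0.91 -0.03] 0.17 27.2417
a 1.26 lift -0.0002 cmd -0.0005 [1.8 4.1 8.3] [ 1.68 -0.5  -0.07] 0.169 32.3667
in
```

Run:
```python
from h import *
p=np.array(robot.read_position())
robot.move_gripper(.4);robot.dwell(.1);print(robot.read_force())
robot.servo_line(p+[0,0,.10],speed=.12)
robot.goto([.36,.20,.28],tool(yaw:=178));robot.dwell(.2)
im,d=robot.grab_frame("scene");P=cloud("scene",d);a=np.radians(160.1)-1.26
v=P[...,:2]-[.469,.157];l=v@[np.cos(a),np.sin(a)];s=v@[-np.sin(a),np.cos(a)]
m=(d>0)&(l>.05)&(l<.09)&(abs(s)<.008)&(P[...,2]>.03)&(P[...,2]<.08);print("keeper top z",m.sum(),np.median(P[m][:,2]))
w=P[...,:2]-[.4733,.2687];m=(d>0)&(abs(w[...,0])<.045)&(w[...,1]>.015)&(w[...,1]<.036);print("plate z",np.median(P[m][:,2]))
cv2.imwrite("pics/end.png",cv2.resize(im[150:330,220:440],None,fx=3,fy=3)[:,:,::-1]);print(robot.read_t(),robot.read_force())
```

```text
[ 0.94528244  0.82016094 -0.06942684]
keeper top z 141 0.04819740841298503
plate z 0.034704202469378054
35.0167 [ 0.45766293 -1.08283474  0.34980588]
```

View pics/end.png

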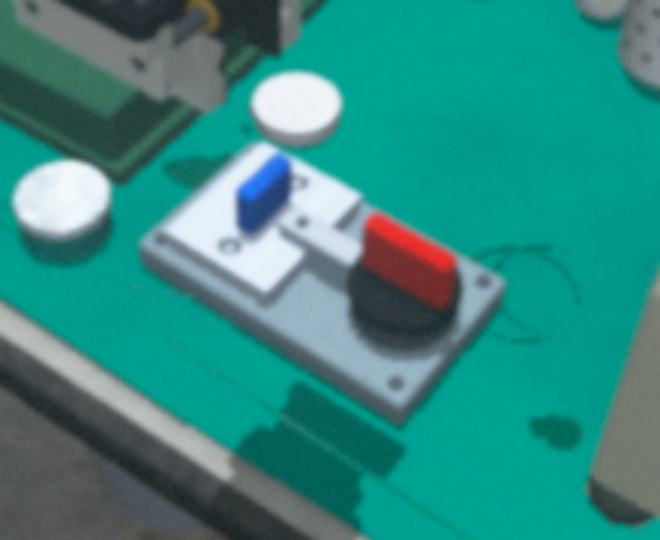

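The picture shows the keeper over the carrier's edge near (310,230), with its top at 48.2 mm against 48.5 mm before, so the knob is fully in. The carrier is seated and the arm is clear of everything.

```bash
python3 -c "
from rig import robot
print(robot.job_done())"
```

```text
the job is handed in; nothing more can be done
None
```

The carrier is home on the dowels, the keeper knob is pressed fully in at its locking notch (about 1.26 rad clockwise from its parked angle), and the job was handed in at about 35 s of the 61 s allowed; no verdict came back.

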